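Put the returned bearings away in their shelf bins

ROBOT

A 7-joint arm with a two-finger parallel gripper is mounted at the origin on the work surface. World frame = base frame: x ahead of the robot, y to its left, z up, the work surface at z = 0. Lengths are in m, angles in rad, forces in N, time in s.
With the tool pointing down it reaches from about 0.425 to 0.875 m from the base axis. Payload 9.9 kg.
Tool frame: the origin (TCP) lies midway between the tips of the shut fingers; the grasp point (between the pads) lies 19 mm behind it; x points along the fingers, y is the direction in which the jaws open and shut, and the axes are right-handed (so a half turn about x gives the same grasp; the last joint's range is limited). The gripper opens to 85 mm and grips with 20 to 120 N. Pads are 22 mm wide; open, the fingers measure 114 mm over their backs; the gripper's body (76 mm by 85 mm) begins 54 mm behind the grasp point. The pads swing forward as they close: fully open they stand 13 mm farther back than shut.
Start: joints at [1.148, 0.576, 0.025, 1.437, -0.015, 1.129, -0.057], TCP at [0.224, -0.637, 0.231] pointing down, gripper open.
Joint ranges: [-2.76, 2.76], [-0.34, 2.15], [-1.52, 1.57], [0.19, 2.46], [-1.09, 4.23], [0.17, 1.99], [-2.82, 2.82]. Speed limits (rad/s): [2.22, 2.22, 3.01, 3.01, 3.14, 3.14, 3.14].

INTERFACE

Orientations are given as a unit quaternion [w, x, y, z].
In Python, from plant import robot gives the robot as it stands. The module is installed in compiled form; this text tells all that it offers. Calls block until the motion is done:
- robot.movep(position, orientation): joint-space move of the TCP to a pose.
- robot.movel(position, speed=0.15, rot=None, force_limit=None): straight line of the TCP; rot=None keeps the orientation; speed is the mean speed in m/s. With force_limit (N) it stops when the force on the tool has changed by that much, and returns True; else False.
- robot.move_joints(angles): joint-space move.
- robot.ungrasp() and robot.close(squeeze=None): open the fingers fully, or close them until they stop; squeeze is the grip in N (None keeps the last).
- robot.wait(seconds).
- robot.inverse_kinematics(position, orientation): joint angles nearest the present ones, or None.
- robot.read_state(): the state.
- robot.grab_frame(name): name is "scene" or "top"; returns the picture (480x640x3 uint8, red, green, blue); there is no depth.
- robot.camera_info(name): a dict with "K" (3x3 intrinsics, pixels), "world_from_camera" (4x4, takes a point from camera to world coordinates). Camera axes: x right, y up, looking along -z (the intrinsics and any distortion apply to the point x, -y, -z); pixel columns grow to the right and rows downward; lengths in m; the calibration is good to about 2 mm. A picture is of the moment at which its call begins. camera_info takes no time and is no camera call.
A pose or a line that the arm cannot do raises robot.Unreachable and nothing moves.
- robot.finish_job(): hands the job in, once; it reports no verdict.
The state is a dict: "time": time; "joint_pos": joint angles; "joint_vel": joint speeds; "joint_torque": joint torques, N m; "tcp_pos": TCP position; "ee_rot": TCP orientation; "force": force on the tool from outside, world axes, zero at the start; "torque": the same for the moment, N m; "grip_width": finger opening in m.
Only numpy, scipy, OpenCV 4.12 (cv2) and the standard library are available. Lean on these libraries where they do the work, as an engineer would, in place of code of your own. Each camera call takes 0.05 s, during which the arm holds its last target.

TASK

Four returned parts lie mixed in the metal returns tray: a large ball bearing, a small ball bearing, a flanged bronze bush and a pillow-block bearing. Put each one away in the white shelf bin that already holds its own kind and size, set down gently and not dropped, on the bin's floor in front of the stock: the ball bearings flat, the bush standing on its flange, and the pillow block on its feet, parallel to the ones already there. Leave the carton and the hand scanner where they are.

Things in the scene. Friction and masses are not known exactly. Their poses are not given: they have to be found in the camera images.
- large_bearing: The larger sealed ball bearing: a flat steel ring with black seals, 52 mm outside diameter, 25 mm bore, 15 mm high, about 0.13 kg, flat in the returns tray. Origin: centre of underside, z along its axis. Grip it across its outside. The tray's floor is 3 mm above the bench; its rim, 9 mm above the bench, is at least 40 mm from any part's centre.
- small_bearing: The smaller sealed ball bearing: same look, 35 mm outside diameter, 15 mm bore, 11 mm high, about 0.05 kg, lying flat in the tray. Origin at the centre of its underside, z up along its axis. Grip it across its outside.
- bush: Flanged bronze bush standing in the tray on its flange: flange 38 mm diameter and 5 mm thick at the bottom, barrel 28 mm diameter above it, bore 20 mm, 30 mm high in all, about 0.08 kg. Origin at the centre of its underside, z up along its axis. Grip it across the barrel.
- pillow_block: Grey pillow-block bearing standing on its foot in the tray, any yaw, 0.25 kg. Foot 80 mm along its y, 18 along x, 9 high; round-topped housing in the middle, 40 wide (y), 42 high; steel insert ring (23 dia., centre 22 up) proud on both faces, so 24 thick there. Origin: centre of underside, z up, y along the foot, x along the shaft hole. Grip across the 24 mm, along x.
- bin_large_bearings: White open shelf bin, fixed, one of four side by side in changing order: 185 mm long (its x), 136 wide (y), walls and floor 4 thick, back (+x) 62 high, front (-x) 34, sides sloping between. Origin: centre of underside, z up. Holds 52 mm ball bearings in two flat stacks, tops up to 49 mm above the origin, at the back. Floor in front of them (x -88 to +35) is empty.
- bin_small_bearings: White open shelf bin, fixed, one of four side by side in changing order: 185 mm long (its x), 136 wide (y), walls and floor 4 thick, back (+x) 62 high, front (-x) 34, sides sloping between. Origin: centre of underside, z up. Holds 35 mm ball bearings in three flat stacks, tops up to 37 mm above the origin, at the back. Floor in front of them (x -88 to +51) is empty.
- bin_bushes: White open shelf bin, fixed, one of four side by side in changing order: 185 mm long (its x), 136 wide (y), walls and floor 4 thick, back (+x) 62 high, front (-x) 34, sides sloping between. Origin: centre of underside, z up. Holds three bronze bushes on their flanges, tops 34 mm above the origin, at the back. Floor in front of them (x -88 to +49) is empty.
- bin_pillow_blocks: White open shelf bin, fixed, one of four side by side in changing order: 185 mm long (its x), 136 wide (y), walls and floor 4 thick, back (+x) 62 high, front (-x) 34, sides sloping between. Origin: centre of underside, z up. Holds two pillow blocks at the back, tops 46 mm above the origin, feet across the bin (along its y). Floor in front of them (x -88 to +36) is empty.
- carton: Bystander: brown cardboard box with a strip of tape, 100 x 130 x 75 mm high, at one side of the tray. Origin at the centre of its underside.
- scanner: Bystander: grey and black pistol-grip hand scanner lying on its side, about 90 x 150 mm and 35 mm high, at the other side of the tray. Origin at its underside, near the middle.
Mind the look-alikes: they are no part of the job. What is shaped like the large_bearing but orange or purple is not meant.

How it is judged:
At the end, for the whole second after the job is handed in: Each part rests still on the floor of its kind's bin in front of the stock; ball bearings flat, bush on its flange, pillow block on its feet (within 0.15 rad) and within 0.35 rad of parallel to the stock; carton and scanner within 20 mm of their start (x of large_bearing in the frame of bin_large_bearings between -0.09 and 0.06 m and y of large_bearing in the frame of bin_large_bearings between -0.064 and 0.064 m and z of large_bearing in the frame of bin_large_bearings between 0 and 0.022 m and linear speed of each of large_bearing, small_bearing, bush, pillow_block below 0.02 m/s and (angle between large_bearing's own z axis and vertical below 0.15 rad or angle between large_bearing's own z axis and vertical above 2.99 rad) and x of small_bearing in the frame of bin_small_bearings between -0.09 and 0.06 m and y of small_bearing in the frame of bin_small_bearings between -0.064 and 0.064 m and z of small_bearing in the frame of bin_small_bearings between 0 and 0.022 m and (angle between small_bearing's own z axis and vertical below 0.15 rad or angle between small_bearing's own z axis and vertical above 2.99 rad) and x of bush in the frame of bin_bushes between -0.09 and 0.06 m and y of bush in the frame of bin_bushes between -0.064 and 0.064 m and z of bush in the frame of bin_bushes between 0 and 0.01 m and angle between each of bush, pillow_block's own z axis and vertical below 0.15 rad and x of pillow_block in the frame of bin_pillow_blocks between -0.09 and 0.06 m and y of pillow_block in the frame of bin_pillow_blocks between -0.064 and 0.064 m and z of pillow_block in the frame of bin_pillow_blocks between 0 and 0.01 m and angle between the y axis of pillow_block and the y axis of bin_pillow_blocks, either way round below 0.35 rad and distance of each of carton, scanner from where it was at the start of the episode below 0.02 m); the robot touches nothing.
It fails at once if the large bearing is dropped or thrown (moves faster than 0.7 m/s with no finger on it, a fall of about 25 mm) (linear speed of large_bearing above 0.7 m/s and contact force between the fingers and large_bearing below 0.02 N).
It fails at once if the small bearing is dropped or thrown (moves faster than 0.7 m/s with no finger on it, a fall of about 25 mm) (linear speed of small_bearing above 0.7 m/s and contact force between the fingers and small_bearing below 0.02 N).
It fails at once if the bush is dropped or thrown (moves faster than 0.7 m/s with no finger on it, a fall of about 25 mm) (linear speed of bush above 0.7 m/s and contact force between the fingers and bush below 0.02 N).
It fails at once if the pillow block is dropped or thrown (moves faster than 0.7 m/s with no finger on it, a fall of about 25 mm) (linear speed of pillow_block above 0.7 m/s and contact force between the fingers and pillow_block below 0.02 N).
It fails at once if the carton or the hand scanner is disturbed (moved 20 mm or more) (distance of any of carton, scanner from where it was at the start of the episode above 0.02 m).
It also fails if it takes over 88 s, if anything falls off the work surface, if the arm or the gripper's body presses on something with over 40 N, if the wrist force passes 120 N, or if a joint passes its speed limit or range.

## Working session

There is one attempt and no reset: what is moved stays moved. The work goes in short steps, each a Python script; the robot and the scene stay as the last script left them, time stands still between calls to the robot, and variables do not carry over. Pictures are saved under pics/ and viewed, and the job is handed in when it is done.

```bash
mkdir -p pics
python3 - <<'E'
from plant import robot
import cv2,numpy as np
for n in ("scene","top"):
    im=robot.grab_frame(n); cv2.imwrite(f"pics/{n}0.png",im[:,:,::-1])
    c=robot.camera_info(n); print(n,np.round(np.array(c["K"]),1).tolist(),np.round(np.array(c["world_from_camera"]),3).tolist(),[k for k in c])
s=robot.read_state();print(s["time"],s["tcp_pos"],s["ee_rot"],s["grip_width"])
E
```

```text
scene [[556.6, 0.0, 322.0], [0.0, 556.6, 235.9], [0.0, 0.0, 1.0]] [[-0.781, -0.445, 0.438, 1.087], [0.624, -0.573, 0.531, 0.718], [0.015, 0.689, 0.725, 1.025], [0.0, 0.0, 0.0, 1.0]] ['K', 'world_from_camera']
top [[477.4, 0.0, 316.8], [0.0, 477.4, 245.3], [0.0, 0.0, 1.0]] [[0.007, 0.993, -0.117, 0.38], [-1.0, 0.004, -0.023, -0.004], [-0.022, 0.117, 0.993, 1.128], [0.0, 0.0, 0.0, 1.0]] ['K', 'world_from_camera']
0.1 [ 0.2242292  -0.63624597  0.23052785] [-0.11872442 -0.69686965 -0.11975128  0.6970917 ] 0.08548579371966704
```

View pics/scene0.png

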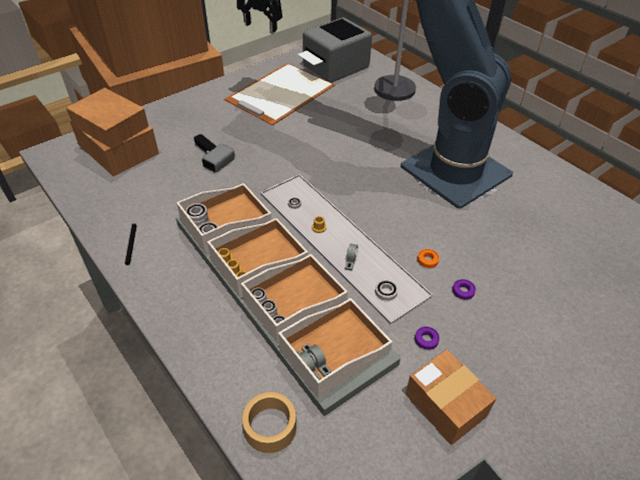

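View pics/top0.png

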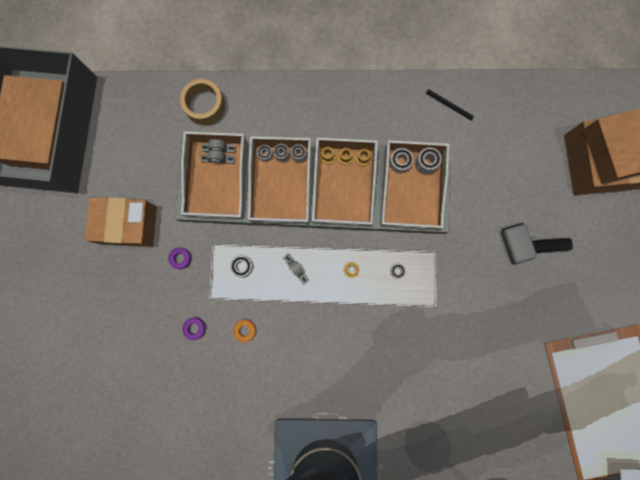

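Top view, left to right: bins hold pillow blocks (u≈213), small bearings (282), bushes (345) and large bearings (416). Tray: large bearing (242,267), pillow block (296,268), bush (351,269), small bearing (398,271). The orange and purple rings at (244,330), (180,258) and (194,328) are decoys outside the tray. I'll enlarge to confirm.

Run:
```python
import cv2
im=cv2.imread("pics/top0.png")
cv2.imwrite("pics/trayL.png",cv2.resize(im[240:310,205:335],None,fx=6,fy=6,interpolation=cv2.INTER_CUBIC))
cv2.imwrite("pics/trayR.png",cv2.resize(im[240:310,320:450],None,fx=6,fy=6,interpolation=cv2.INTER_CUBIC))
cv2.imwrite("pics/binsL.png",cv2.resize(im[120:240,170:315],None,fx=5,fy=5,interpolation=cv2.INTER_CUBIC))
cv2.imwrite("pics/binsR.png",cv2.resize(im[120:240,310:455],None,fx=5,fy=5,interpolation=cv2.INTER_CUBIC))
s=cv2.imread("pics/scene0.png")
cv2.imwrite("pics/sc.png",cv2.resize(s[170:420,170:440],None,fx=2.4,fy=2.4,interpolation=cv2.INTER_CUBIC))
```

```text
(no output)
```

View pics/trayL.png

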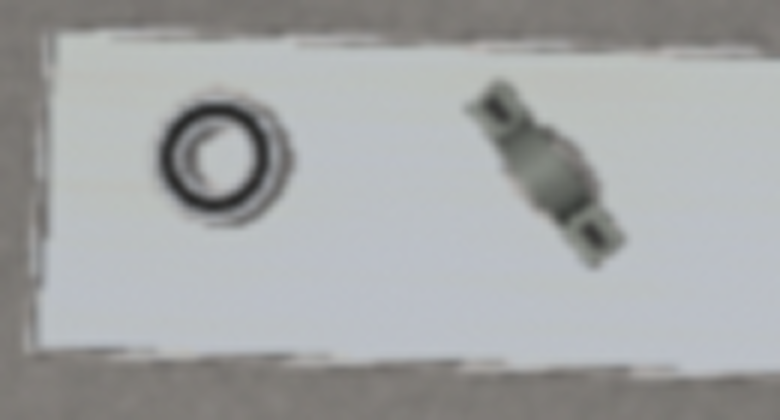

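View pics/trayR.png

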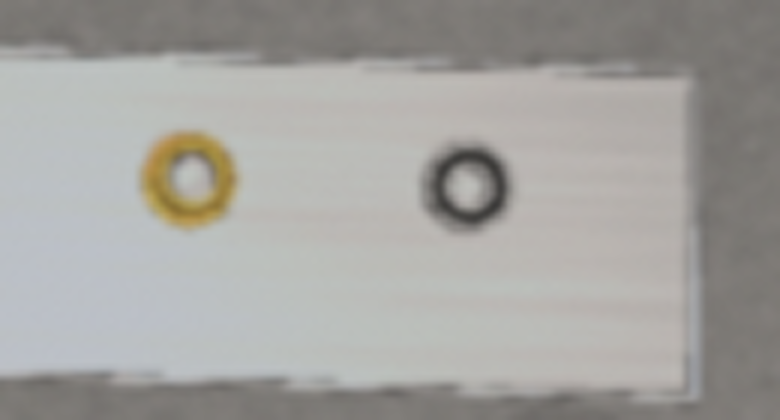

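View pics/binsL.png

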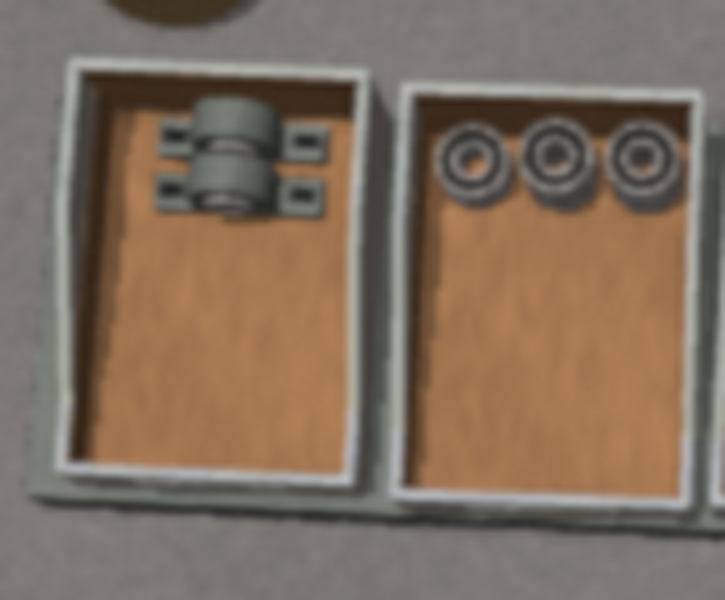

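View pics/binsR.png

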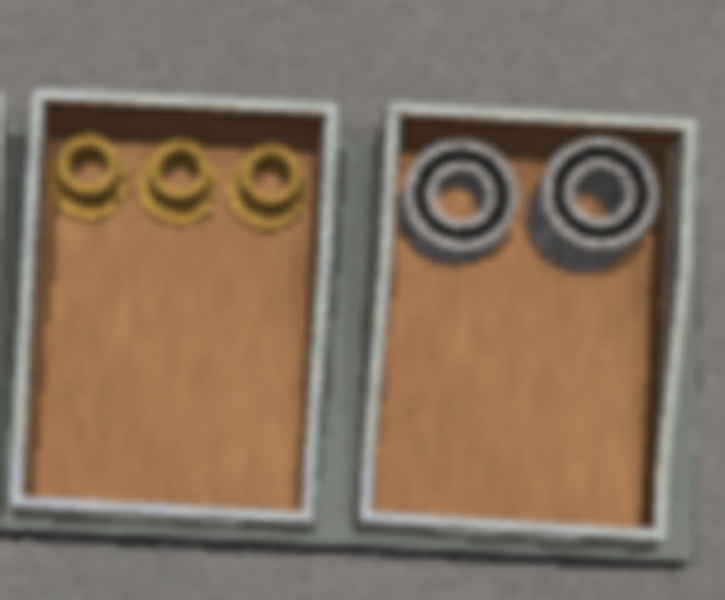

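View pics/sc.png

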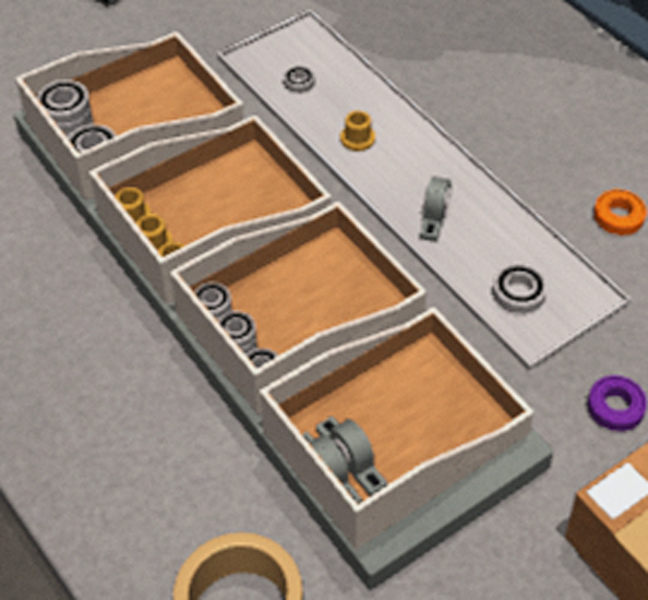

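```bash
cat > h.py <<'E'
from plant import robot
import numpy as np, cv2
def ray(n,uv):
    c=robot.camera_info(n);K=np.array(c["K"]);T=np.array(c["world_from_camera"])
    d=np.linalg.inv(K)@[uv[0],uv[1],1]; d=T[:3,:3]@[d[0],-d[1],-d[2]]
    return T[:3,3],d/np.linalg.norm(d)
def onz(n,uv,z):
    o,d=ray(n,uv); return o+d*(z-o[2])/d[2]
def tri(a,b):
    o1,d1=ray("top",a);o2,d2=ray("scene",b)
    t=np.linalg.lstsq(np.c_[d1,-d2],o2-o1,rcond=None)[0]
    p,q=o1+d1*t[0],o2+d2*t[1]; return (p+q)/2,np.linalg.norm(p-q)
def proj(n,P):
    c=robot.camera_info(n);K=np.array(c["K"]);T=np.array(c["world_from_camera"])
    p=T[:3,:3].T@(np.array(P)-T[:3,3]);p=K@[p[0],-p[1],-p[2]];return p[:2]/p[2]
E
python3 - <<'E'
from h import *
np.set_printoptions(precision=4,suppress=True)
cr=lambda x,y,f,ox,oy:((x+.5)/f-.5+ox,(y+.5)/f-.5+oy)
L=lambda x,y:cr(x,y,6,205,240);R=lambda x,y:cr(x,y,6,320,240)
BL=lambda x,y:cr(x,y,5,170,120);BR=lambda x,y:cr(x,y,5,310,120);S=lambda x,y:cr(x,y,2.4,170,170)
for n,a,s,z in (("large",L(214,157),S(519,285),.018),("small",R(470,187),S(298,76),.014),("bush",R(191,177),S(358,119),.033)):
    print(n,tri(a,s),onz("top",a,z),onz("scene",s,z))
a,b=onz("top",L(497,105),.012),onz("top",L(594,233),.012);print("pb holes",a,b,(a+b)/2,np.linalg.norm(a-b),np.arctan2(*(b-a)[1::-1]))
for n,a,s in (("pbFL(left)",BL(60,468),S(530,411)),("pbFR",BL(352,484),S(433,314)),("smFL",BL(392,496),S(422,296)),("smFR",BL(688,504),S(340,208)),("buFL",BR(14,505),S(327,195)),("buFR",BR(308,519),S(255,121)),("laFL",BR(362,521),S(240,102)),("laFR",BR(660,535),S(179,37))):
    print(n,*tri(a,s))
for n,a,s in (("plate corner pb",BL(32,497),S(549,457)),):
    print(n,*tri(a,s))
E
```

```text
large (array([0.4636, 0.2002, 0.0166]), np.float64(0.0028979061617666964)) [0.4625 0.2009 0.018 ] [0.4656 0.1999 0.018 ]
small (array([ 0.4539, -0.1678,  0.0129]), np.float64(0.0022603081797385152)) [ 0.453  -0.1668  0.014 ] [ 0.4553 -0.1677  0.014 ]
bush (array([ 0.4558, -0.0587,  0.0326]), np.float64(0.002174650168627542)) [ 0.455  -0.0579  0.033 ] [ 0.4568 -0.0592  0.033 ]
pb holes [0.4839 0.0913 0.012 ] [0.4341 0.0527 0.012 ] [0.459 0.072 0.012] 0.0630243860599279 -2.483829325575625
pbFL(left) [0.5788 0.3287 0.0649] 0.0017636978509769016
pbFR [0.573  0.1968 0.0569] 0.0013007941327377796
smFL [0.568  0.1771 0.059 ] 0.00361748218166803
smFR [0.5628 0.0443 0.0578] 0.0022429075151820838
buFL [0.5636 0.0301 0.064 ] 0.004138013555129764
buFR [ 0.5574 -0.1019  0.0577] 0.0008314590376645728
laFL [ 0.5566 -0.1265  0.0649] 0.003964920906583155
laFR [ 0.5492 -0.2588  0.0588] 0.0024543263478794307
plate corner pb [0.5737 0.3548 0.0203] 0.0033841644977270326
```

```bash
cat >> h.py <<'E'
YAW=-0.049
ex=np.array([np.cos(YAW),np.sin(YAW)]);ey=np.array([-ex[1],ex[0]])
BIN={k:np.array(f)+.0925*ex for k,f in dict(pb=(.5748,.263),small=(.5674,.1115),bush=(.560,-.0385),large=(.5526,-.192)).items()}
BZ=.026
def inbin(k,x,y=0): return BIN[k]+x*ex+y*ey
E
python3 - <<'E'
from h import *
for n in("top","scene"):
    im=cv2.imread(f"pics/{n}0.png");x0,x1,y0,y1=(170,460,115,310) if n=="top" else (165,440,165,420)
    f=2.7 if n=="top" else 2.3
    o=cv2.resize(im[y0:y1,x0:x1],None,fx=f,fy=f,interpolation=cv2.INTER_CUBIC)
    def q(P): return tuple(int(round(v)) for v in (proj(n,P)+.5-[x0,y0])*f)
    for k in BIN:
        P=[np.r_[inbin(k,x,y),BZ+z] for x,y,z in((-.0925,-.068,.034),(-.0925,.068,.034),(.0925,.068,.062),(.0925,-.068,.062))]
        cv2.polylines(o,[np.array([q(p) for p in P])],True,(0,0,255),1)
        P=[np.r_[inbin(k,x,y),BZ+.004] for x,y in((-.0885,-.064),(-.0885,.064),(.0885,.064),(.0885,-.064))]
        cv2.polylines(o,[np.array([q(p) for p in P])],True,(255,255,0),1)
    for (x,y,z,r) in ((.464,.2003,.018,.026),(.454,-.1673,.014,.0175),(.456,-.0587,.033,.014),(.456,-.0587,.008,.019)):
        t=np.linspace(0,6.28,40);cv2.polylines(o,[np.array([q((x+r*np.cos(a),y+r*np.sin(a),z)) for a in t])],True,(0,255,0),1)
    a=.658;u=np.array([np.cos(a),np.sin(a)]);v=np.array([-u[1],u[0]]);c=np.array([.460,.0715])
    cv2.polylines(o,[np.array([q(np.r_[c+i*.04*u+j*.009*v,.012]) for i,j in((1,1),(1,-1),(-1,-1),(-1,1))])],True,(0,255,0),1)
    cv2.imwrite(f"pics/ov_{n}.png",o)
E
```

```text
(no output)
```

View pics/ov_top.png

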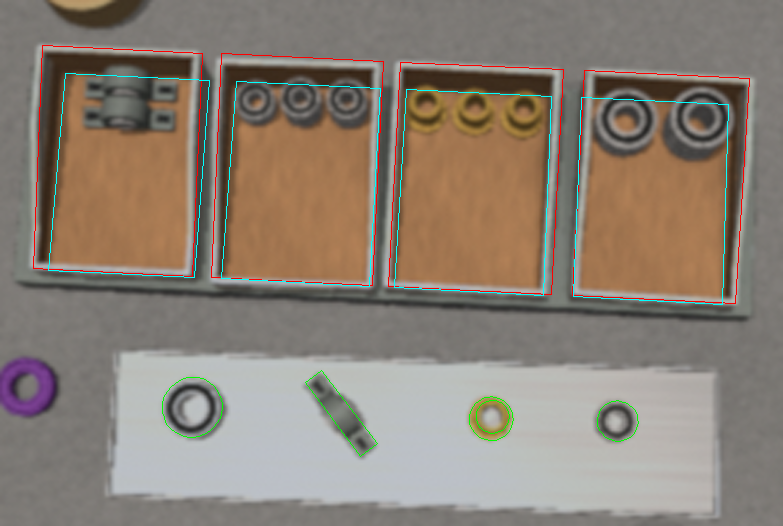

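View pics/ov_scene.png

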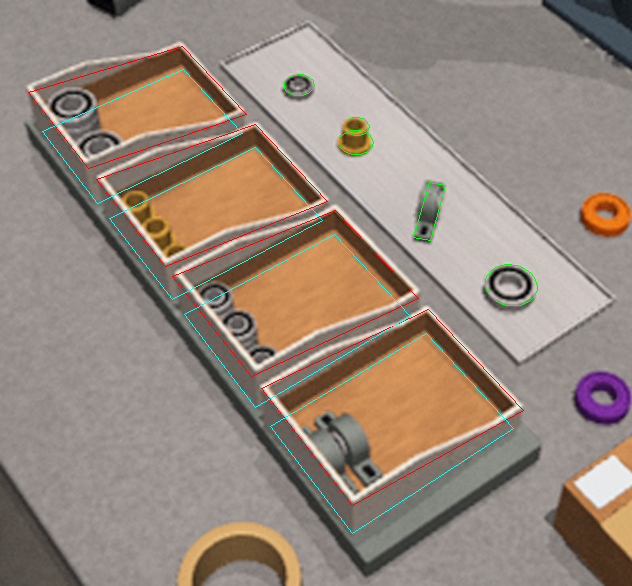

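The overlays match both views: bins are on a ~26 mm plate, parts are located to within ~2 mm. Next I check reachability.

```bash
cat >> h.py <<'E'
from scipy.spatial.transform import Rotation as Ro
for k in BIN: BIN[k]=BIN[k]-.001*ex
def quat(a):
    c,s=np.cos(a),np.sin(a)
    q=Ro.from_matrix(np.array([[0,c,s],[0,s,-c],[-1,0,0]])).as_quat(); return q[[3,0,1,2]]
PART=dict(small=((.454,-.1673),.004),bush=((.456,-.0587),.011),pb=((.460,.0715),.008),large=((.464,.2003),.002))
PICKA=dict(small=np.pi/2+YAW,bush=np.pi/2+YAW,pb=.658-np.pi/2,large=np.pi/2+YAW)
PLACEX=dict(small=-.02,bush=-.02,pb=-.026,large=-.026)
E
python3 - <<'E'
from h import *
np.set_printoptions(precision=2,suppress=True)
for k in PART:
    p,z=PART[k];b=inbin(k,PLACEX[k])
    for da in(0,np.pi):
      print(k,"pick",da,robot.inverse_kinematics([*p,z],quat(PICKA[k]+da)),robot.inverse_kinematics([*p,.15],quat(PICKA[k]+da)))
    for a in((YAW,YAW+np.pi) if k=="pb" else YAW+np.array([1,3,5,7])*np.pi/4):
      print("   place",round(a,2),robot.inverse_kinematics([*b,z+.027],quat(a)),robot.inverse_kinematics([*b,.17],quat(a)))
E
```

```text
small pick 0 [ 0.55  0.67 -0.44  2.15  0.66  0.45  1.11] [ 0.76  0.46 -0.71  2.02  0.42  0.8   1.33]
small pick 3.141592653589793 [ 0.23  0.65  0.03  2.16 -0.06  0.33 -1.3 ] [ 0.25  0.4   0.    2.04 -0.    0.71 -1.36]
   place 0.74 [ 0.06  0.79 -0.51  1.7   0.52  0.79  0.04] [ 0.13  0.65 -0.62  1.58  0.42  1.05  0.13]
   place 2.31 [ 0.34  0.98 -1.08  1.69  0.97  1.1   1.26] [ 0.41  0.89 -1.29  1.57  0.87  1.36  1.32]
   place 3.88 [-0.37  0.76  0.21  1.72 -0.23  0.68 -2.43] [-0.29  0.59  0.09  1.6  -0.06  0.96 -2.59]
   place 5.45 [-0.14  0.75 -0.16  1.71  0.17  0.7  -1.23] [-0.05  0.6  -0.32  1.59  0.21  0.99 -1.27]
bush pick 0 [ 0.33  0.64 -0.45  2.21  0.69  0.43  0.85] [ 0.57  0.44 -0.76  2.07  0.43  0.78  1.07]
bush pick 3.141592653589793 [-0.01  0.62  0.05  2.22 -0.11  0.3  -1.49] [ 0.08  0.37 -0.07  2.09  0.04  0.68 -1.64]
   place 0.74 [ 0.32  0.77 -0.54  1.74  0.53  0.78  0.25] [ 0.36  0.62 -0.6   1.62  0.4   1.03  0.37]
   place 2.31 [ 0.65  1.07 -1.3   1.73  1.1   1.26  1.38] [ 0.66  0.87 -1.29  1.61  0.86  1.33  1.54]
   place 3.88 [-0.16  0.74  0.25  1.76 -0.27  0.68 -2.
[... 492 characters left out ...]
-1.3   1.56  1.11  1.33  1.8 ] [ 0.15  0.94 -1.3   1.44  0.91  1.43  1.93]
large pick 0 [-0.29  0.68 -0.31  2.1   0.47  0.43  0.55] [ 0.27  0.7  -1.25  1.96  0.76  1.07  0.2 ]
large pick 3.141592653589793 [-0.51  0.67  0.02  2.11 -0.03  0.37 -2.09] [-0.22  0.44 -0.4   1.98  0.24  0.77 -2.37]
   place 0.74 [ 0.5   0.79 -0.46  1.7   0.47  0.77  0.56] [ 0.55  0.63 -0.53  1.58  0.36  1.03  0.65]
   place 2.31 [ 0.88  1.1  -1.3   1.69  1.12  1.27  1.63] [ 0.88  0.89 -1.29  1.57  0.87  1.36  1.8 ]
   place 3.88 [ 0.07  0.77  0.27  1.72 -0.3   0.69 -1.9 ] [ 0.08  0.6   0.26  1.6  -0.18  0.96 -2.01]
   place 5.45 [ 0.31  0.75 -0.12  1.71  0.13  0.69 -0.72] [ 0.33  0.59 -0.16  1.59  0.11  0.97 -0.7 ]
```

```bash
cat >> h.py <<'E'
PICKA.update({k:1.5*np.pi+YAW for k in("small","bush","large")})
PLACEA=dict(small=YAW-np.pi/4,bush=YAW-np.pi/4,large=YAW-np.pi/4,pb=YAW)
def st(m):
    s=robot.read_state();print(m,"t%.2f"%s["time"],np.round(s["tcp_pos"],4),"F",np.round(s["force"],1),"w%.4f"%s["grip_width"])
def pick(k,sq=40):
    (x,y),z=PART[k]
    robot.movep([x,y,.11],quat(PICKA[k]));st("above")
    robot.movel([x,y,z],speed=.12);st("down")
    robot.close(sq);st("closed")
    robot.movel([x,y,.15],speed=.15);st("lift")
def place(k):
    z=PART[k][1];b=inbin(k,PLACEX[k]);e=z+BZ+.004-.003
    robot.movep([*b,.16],quat(PLACEA[k]));st("over bin")
    robot.movel([*b,e+.010],speed=.12);st("near")
    print("hit",robot.movel([*b,e-.007],speed=.02,force_limit=4));st("floor")
def release(k):
    robot.ungrasp();st("open")
    robot.movel([*robot.read_state()["tcp_pos"][:2],.16],speed=.15);st("up")
def snap(n,f):
    cv2.imwrite(f"pics/{f}.png",robot.grab_frame(n)[:,:,::-1])
E
python3 - <<'E'
from h import *
pick("small");snap("scene","s1")
E
```

```text
above t2.04 [ 0.4542 -0.1682  0.1102] F [ 0.   0.2 -0.2] w0.0854
down t3.08 [ 0.4543 -0.1675  0.0045] F [ 0.6  0.  -0.2] w0.0859
closed t3.62 [ 0.4542 -0.1673  0.0046] F [-1.1  0.7  7.2] w0.0333
lift t4.74 [ 0.4535 -0.1671  0.1493] F [-0.6  0.8 -0.9] w0.0330
```

View pics/s1.png

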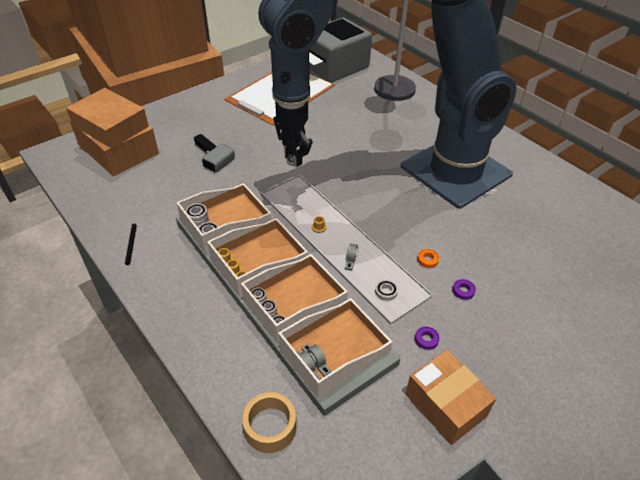

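The small bearing has left the tray; something is in the jaws at (293,155). I zoom in to check its tilt.

Run:
```python
import cv2
im=cv2.imread("pics/s1.png");cv2.imwrite("pics/s1c.png",cv2.resize(im[90:190,240:350],None,fx=6,fy=6,interpolation=cv2.INTER_CUBIC))
```

```text
(no output)
```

View pics/s1c.png

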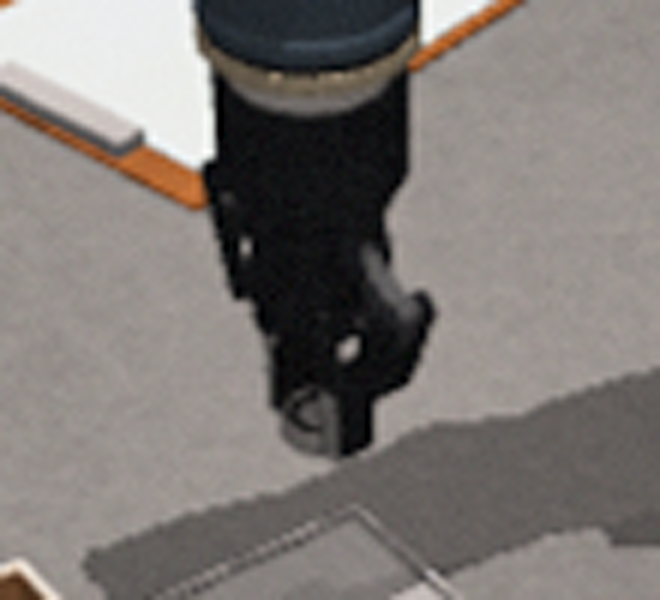

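Run:
```python
from h import *
place("small")
```

```text
over bin t6.05 [0.6385 0.1055 0.1598] F [ 0.5 -0.2  0.1] w0.0327
near t7.19 [0.6393 0.1081 0.0418] F [ 0.8  0.7 -0.2] w0.0329
hit True
floor t7.64 [0.6391 0.1081 0.0357] F [-0.9  0.7  5.8] w0.0329
```

Run:
```python
from h import *
p=robot.read_state()["tcp_pos"]
print(robot.movel([p[0],p[1],p[2]-.005],speed=.02,force_limit=6));st("press")
release("small");snap("scene","s2");snap("top","t2")
for n,f,r in(("scene","s2",(240,360,200,340)),("top","t2",(120,230,245,345))):
    im=cv2.imread(f"pics/{f}.png")[r[0]:r[1],r[2]:r[3]];cv2.imwrite(f"pics/{f}c.png",cv2.resize(im,None,fx=5,fy=5,interpolation=cv2.INTER_CUBIC))
```

```text
True
press t7.85 [0.6391 0.1081 0.0357] F [-2.5  0.2  8.9] w0.0329
open t8.42 [0.6387 0.1079 0.0346] F [0.3 0.3 0.4] w0.0855
up t9.40 [0.6381 0.1078 0.1591] F [ 0.2  0.5 -1.1] w0.0855
```

View pics/s2c.png

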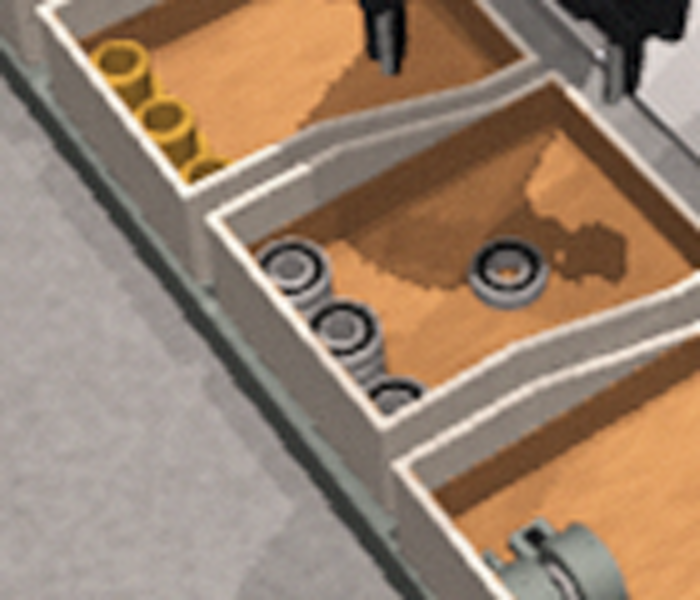

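View pics/t2c.png

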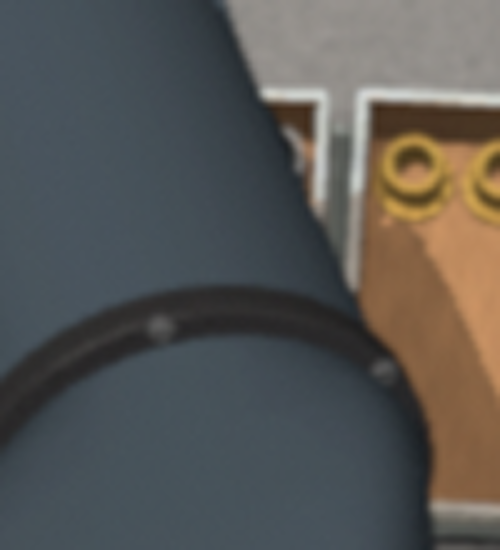

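Small bearing lies flat on its bin floor, in front of the stacks (scene crop (508,268)). Next, the bush.

Run:
```python
from h import *
pick("bush");snap("scene","s3")
im=cv2.imread("pics/s3.png")[110:230,250:390];cv2.imwrite("pics/s3c.png",cv2.resize(im,None,fx=5,fy=5,interpolation=cv2.INTER_CUBIC))
```

```text
above t10.49 [ 0.4577 -0.0578  0.1103] F [0.2 0.1 0.9] w0.0850
down t11.47 [ 0.4564 -0.0586  0.0114] F [-0.1 -0.5  1.3] w0.0853
closed t12.03 [ 0.4561 -0.0587  0.0114] F [-1.2  0.4  7.4] w0.0266
lift t13.11 [ 0.4555 -0.0587  0.1494] F [-1.1  0.  -1.1] w0.0266
```

View pics/s3c.png

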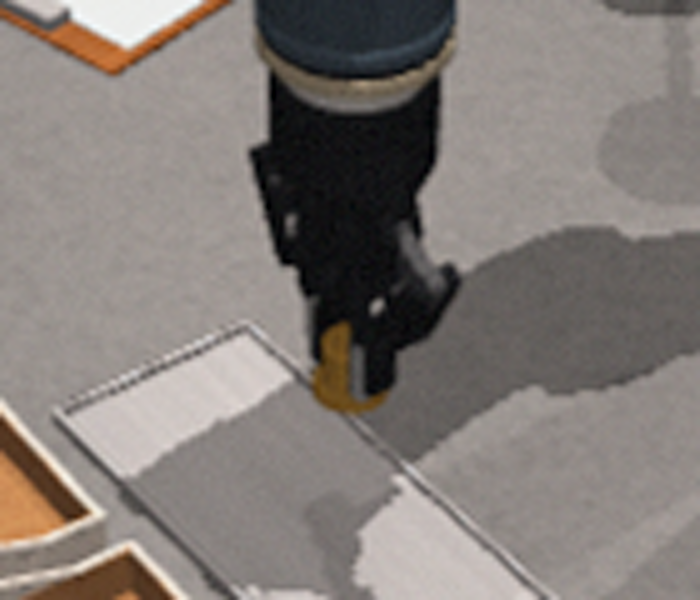

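The bush is held upright by the barrel with its flange clear below the tips.

Run:
```python
from h import *
place("bush")
```

```text
over bin t13.90 [ 0.6303 -0.0422  0.1587] F [-1.3 -1.  -0.7] w0.0264
near t14.98 [ 0.6319 -0.042   0.0488] F [ 0.2 -0.2 -0.2] w0.0268
hit True
floor t15.44 [ 0.6317 -0.0421  0.0425] F [-2.  -0.2  7.5] w0.0264
```

```bash
sed -i 's/^BZ=.026/BZ=.030/' h.py
python3 - <<'E'
from h import *
release("bush");snap("scene","s4")
im=cv2.imread("pics/s4.png")[190:310,190:330];cv2.imwrite("pics/s4c.png",cv2.resize(im,None,fx=5,fy=5,interpolation=cv2.INTER_CUBIC))
pick("pb",60);snap("scene","s5")
im=cv2.imread("pics/s5.png")[130:270,270:410];cv2.imwrite("pics/s5c.png",cv2.resize(im,None,fx=4,fy=4,interpolation=cv2.INTER_CUBIC))
E
```

```text
open t16.05 [ 0.6312 -0.0421  0.0418] F [-0.2  0.1 -0.4] w0.0853
up t16.99 [ 0.6306 -0.0421  0.1591] F [-0.6  0.7 -0.8] w0.0855
above t17.90 [0.4616 0.0712 0.1102] F [ 0.6 -0.4  0.3] w0.0860
down t18.90 [0.4604 0.0714 0.0084] F [-0.  -1.  -0.7] w0.0853
closed t19.49 [0.4601 0.0716 0.0084] F [-0.1  0.1  6.3] w0.0232
lift t20.59 [0.4594 0.0714 0.1493] F [ 0.4  0.6 -2.9] w0.0229
```

View pics/s4c.png

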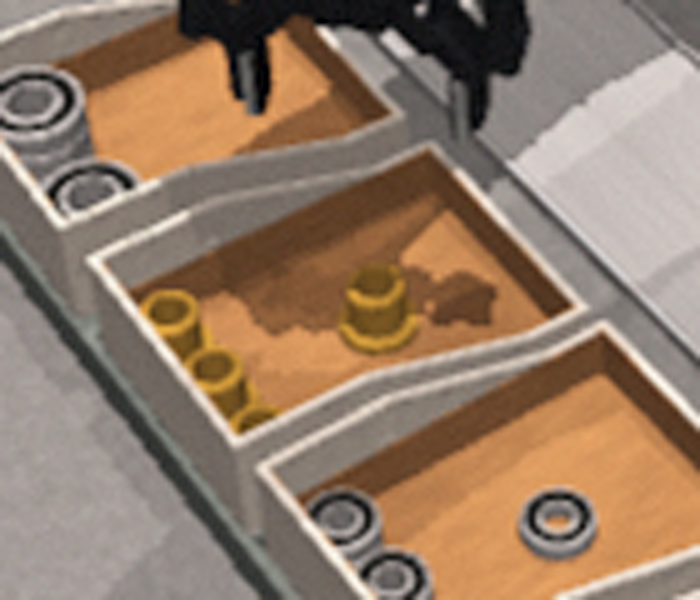

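View pics/s5c.png

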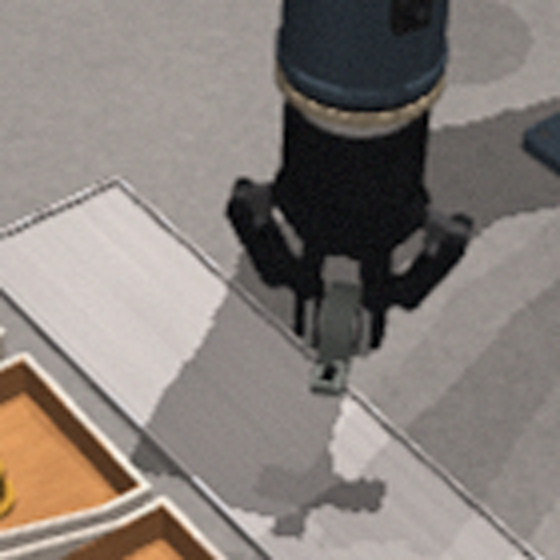

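Bush stands on its flange in front of its stock; the pillow block is held square. Before the tight pillow placement, I re-check its bin fit with the corrected height.

Run:
```python
from h import *
outs=[]
for n in("top","scene"):
    im=cv2.imread(f"pics/{n}0.png");x0,x1,y0,y1=(170,260,120,240) if n=="top" else (265,405,280,415)
    f=5 if n=="top" else 4.4
    o=cv2.resize(im[y0:y1,x0:x1],None,fx=f,fy=f,interpolation=cv2.INTER_CUBIC)
    def q(P): return tuple(int(round(v)) for v in (proj(n,P)+.5-[x0,y0])*f)
    for rect,z,c in (((-.0925,.0925,.068),(.034,.062),(0,0,255)),((-.0885,.036,.064),(.004,.004),(255,255,0))):
        a,b,w=rect
        P=[np.r_[inbin("pb",x,y),BZ+zz] for x,y,zz in((a,-w,z[0]),(a,w,z[0]),(b,w,z[1]),(b,-w,z[1]))]
        cv2.polylines(o,[np.array([q(p) for p in P])],True,c,1)
    outs.append(cv2.resize(o,(400,int(o.shape[0]*400/o.shape[1]))))
h=max(o.shape[0] for o in outs)
cv2.imwrite("pics/ov2.png",np.hstack([np.pad(o,((0,h-o.shape[0]),(0,0),(0,0))) for o in outs]))
```

```text
(no output)
```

View pics/ov2.png

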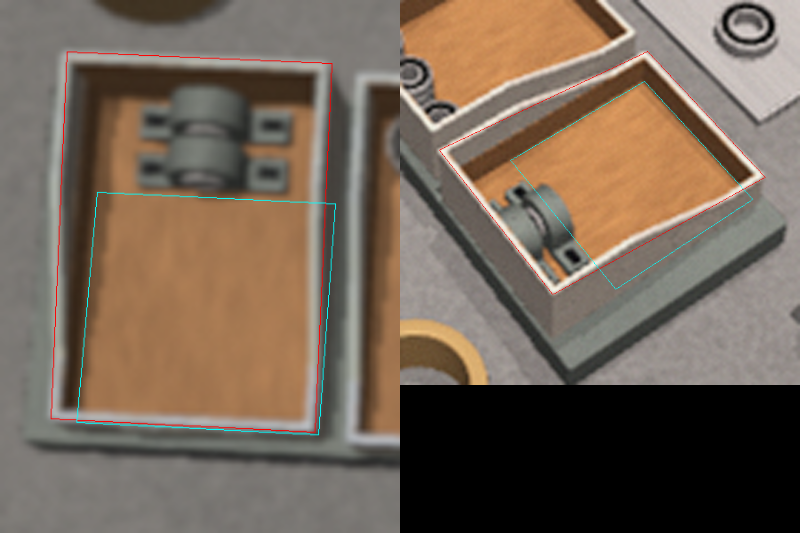

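Run:
```python
from h import *
place("pb");snap("scene","s6")
im=cv2.imread("pics/s6.png")[250:420,250:420];cv2.imwrite("pics/s6c.png",cv2.resize(im,None,fx=3.5,fy=3.5,interpolation=cv2.INTER_CUBIC))
```

```text
over bin t21.66 [0.6396 0.2584 0.1592] F [ 0.2 -0.5 -2.6] w0.0232
near t22.73 [0.6407 0.2601 0.0499] F [-0.6  0.4 -2.8] w0.0225
hit True
floor t23.28 [0.6403 0.2598 0.0395] F [-0.9  0.1  6.2] w0.0224
```

View pics/s6c.png

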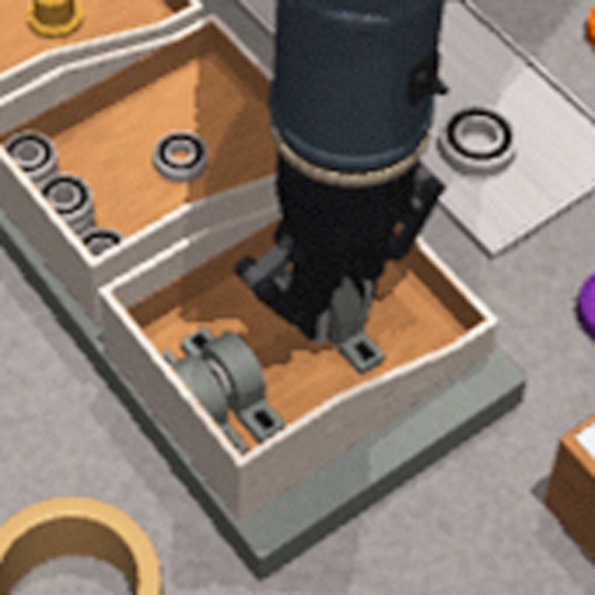

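Pillow block is on the floor, parallel to the stock. I release it and continue with the large bearing.

Run:
```python
from h import *
release("pb");snap("scene","s7")
im=cv2.imread("pics/s7.png")[250:420,250:420];cv2.imwrite("pics/s7c.png",cv2.resize(im,None,fx=3.5,fy=3.5,interpolation=cv2.INTER_CUBIC))
pick("large",60);snap("scene","s8")
im=cv2.imread("pics/s8.png")[170:310,310:450];cv2.imwrite("pics/s8c.png",cv2.resize(im,None,fx=4,fy=4,interpolation=cv2.INTER_CUBIC))
```

```text
open t23.97 [0.6396 0.2593 0.0386] F [ 0.3  0.7 -0.3] w0.0858
up t24.93 [0.6391 0.2589 0.159 ] F [-0.7 -1.2  0.3] w0.0854
above t26.24 [0.4645 0.2007 0.1099] F [-0.2  0.5  0.6] w0.0851
down t27.29 [0.4643 0.2004 0.0025] F [-0.1  0.2  0.1] w0.0852
closed t27.74 [0.4643 0.2004 0.0031] F [-2.2 -0.8 12.7] w0.0497
lift t28.88 [0.4635 0.2    0.1492] F [ 0.2  0.4 -1.1] w0.0498
```

View pics/s7c.png

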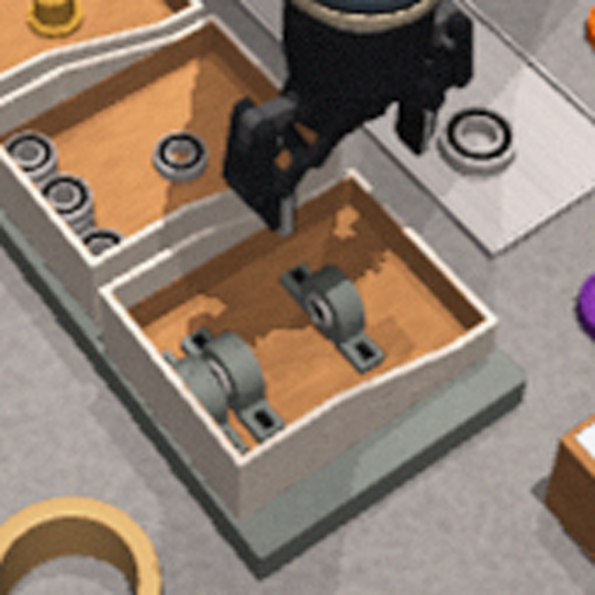

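View pics/s8c.png

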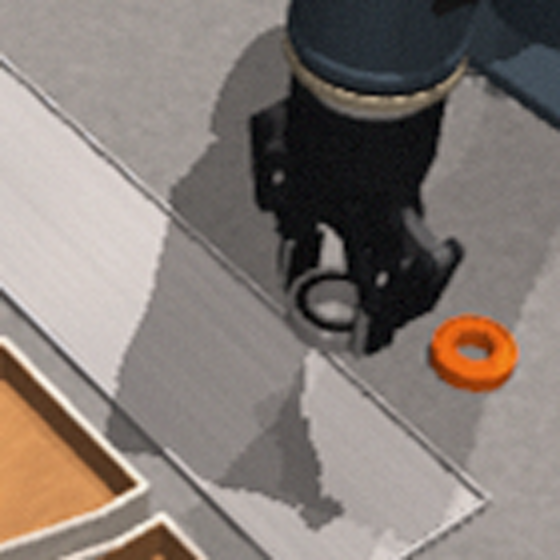

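Pillow block stands well. The large bearing is held by its outside and looks level.

Run:
```python
from h import *
place("large");snap("scene","s9")
im=cv2.imread("pics/s9.png")[150:270,150:310];cv2.imwrite("pics/s9c.png",cv2.resize(im,None,fx=4.5,fy=4.5,interpolation=cv2.INTER_CUBIC))
```

```text
over bin t30.49 [ 0.6182 -0.1934  0.1598] F [-0.8  0.6 -1.3] w0.0500
near t31.62 [ 0.6186 -0.1953  0.0438] F [ 0.  -1.1 -0.5] w0.0498
hit True
floor t32.15 [ 0.6181 -0.1953  0.0342] F [-0.6  0.3  5.2] w0.0497
```

View pics/s9c.png

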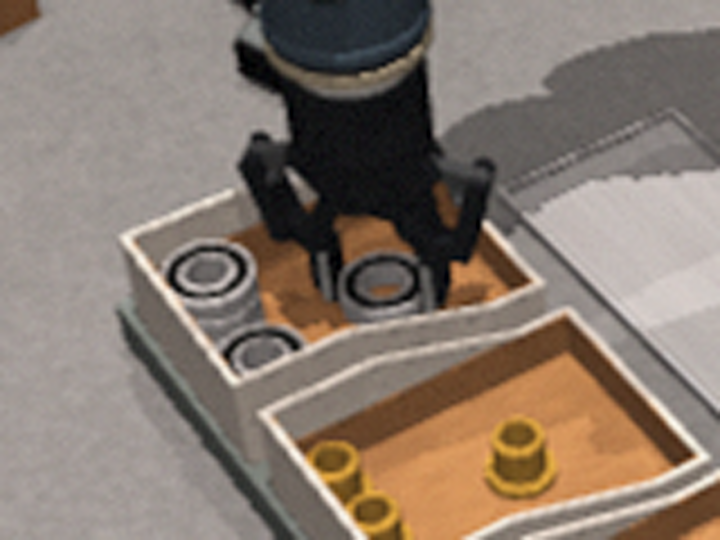

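Large bearing is down in its bin with the fingers clear of walls and stock. I release, retreat away from the bins and take both views.

Run:
```python
from h import *
release("large")
robot.movel([*robot.read_state()["tcp_pos"][:2],.23],speed=.15)
robot.move_joints([1.148,0.576,0.025,1.437,-0.015,1.129,-0.057]);robot.wait(.3);st("home")
snap("scene","s10");snap("top","t10")
a=cv2.resize(cv2.imread("pics/t10.png")[115:310,80:580],None,fx=1.6,fy=1.6,interpolation=cv2.INTER_CUBIC)
cv2.imwrite("pics/t10c.png",a)
s=cv2.imread("pics/s10.png")[130:450,165:500];cv2.imwrite("pics/s10c.png",cv2.resize(s,None,fx=1.85,fy=1.85,interpolation=cv2.INTER_CUBIC))
```

```text
open t32.65 [ 0.6174 -0.1951  0.0335] F [ 0.8 -0.7 -1.3] w0.0851
up t33.64 [ 0.6169 -0.195   0.1591] F [-0.7 -0.1 -0.4] w0.0854
home t36.67 [ 0.2249 -0.6365  0.2311] F [-1.   0.1  0.6] w0.0854
```

View pics/s10c.png

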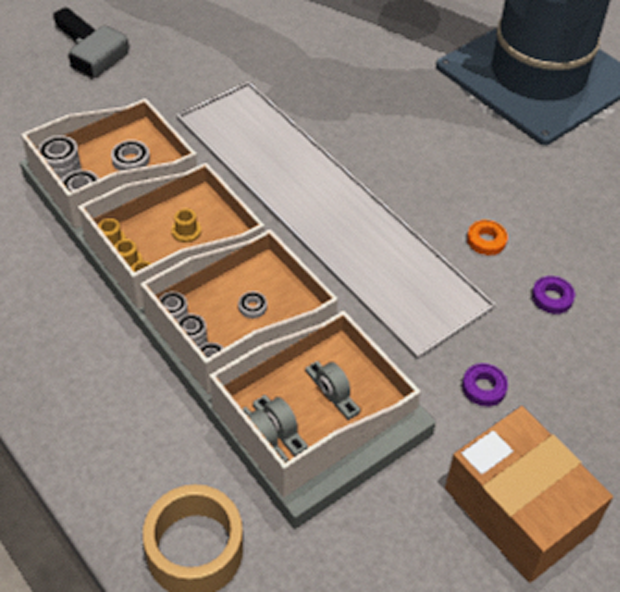

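View pics/t10c.png

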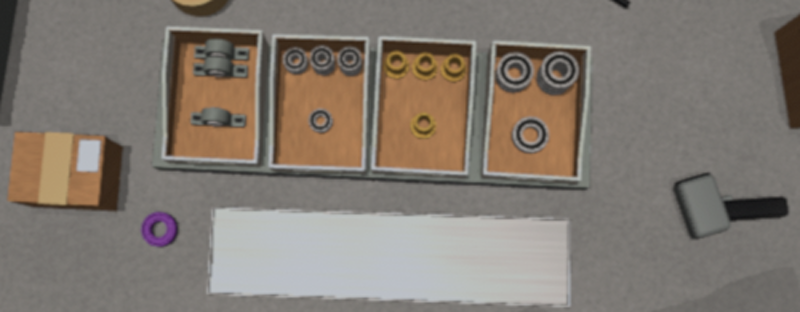

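All four parts sit flat or upright in the right bins, in front of the stock, and the tray is empty. Carton and scanner are where they were.

```bash
python3 -c "
from plant import robot
print(robot.finish_job())"
```

```text
the job is handed in; nothing more can be done
None
```

All four parts are in the bins that hold their own kind, and the job was handed in after about 37 s of robot time. I moved them one at a time: small bearing, bush, pillow block, then large bearing. Each was lowered until the force reading showed it touching the bin floor, and only then released.

- **Final pictures:** both views show the bearings flat, the bush on its flange and the pillow block on its feet, parallel to its stock. All four sit on the floor in front of the stock and the tray is empty. The carton and scanner look unmoved by eye; I did not measure their positions. The orange and purple rings were never touched.
- **One disagreement:** the first two parts touched the bin floor about 4.5 mm higher than my image estimate of 30 mm above the bench. I raised the estimate by 4 mm, and the last two parts touched down within about 1.5 mm of it.

The hand-in gives no verdict, so I have no confirmation beyond these checks.

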